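Hold a circuit board on a spring-pin programming jig

ROBOT

A 7-joint arm with a two-finger parallel gripper is mounted at the origin on the work surface. World frame = base frame: x ahead of the robot, y to its left, z up, the work surface at z = 0. Lengths are in m, angles in rad, forces in N, time in s.
With the tool pointing down it reaches from about 0.4 to 0.875 m from the base axis. Payload 6.5 kg.
Tool frame: the origin (TCP) lies between the finger pads; the fingertips stand 11 mm ahead of it and the grasp point (between the pads) lies 8 mm behind it; z points along the fingers, y is the line along which they close (so a half turn about z gives the same grasp; the last joint's range is limited). The gripper opens to 85 mm and grips with 20 to 120 N. Pads are 22 mm wide; open, the fingers measure 114 mm over their backs; the gripper's body (76 mm by 85 mm) begins 54 mm behind the grasp point. The pads swing forward as they close: fully open they stand 13 mm farther back than shut.
Start: joints at [-1.378, 0.536, -0.004, 1.538, 0.003, 1.067, -0.071], TCP at [0.166, 0.628, 0.242] pointing down, gripper open.
Joint ranges: [-2.7, 2.7], [-0.37, 2.16], [-1.27, 1.26], [0.24, 2.4], [-1.31, 4.45], [0.19, 1.91], [-2.76, 2.76]. Speed limits (rad/s): [2.39, 2.39, 3.14, 3.14, 3.14, 3.14, 3.14].

INTERFACE

Orientations are given as a unit quaternion [x, y, z, w].
In Python, from workcell import status, grab_frame, arm gives the robot as it stands. The module is installed in compiled form; this text tells all that it offers.
- The arm moves only by the tool jog_arm, never from a script. Its argument "deltas" is a list of rows, each an object of numbers: "x", "y", "z": the shift along the tool's x, y, z in mm; "roll": the turn about the tool's z in degrees. In form: [{"x": .., "y": .., "z": .., "roll": ..}, ...]. A call has 1 to 20 rows; each row is the pose to reach, as a shift and turn from the pose commanded when the call began, along the tool's axes at that moment; what a row does not reach only later rows make up. A row lasts 1/10 s, in which the tool goes at most 50 mm and 8.59 degrees, less where a joint would pass 70% of its speed; a pose out of reach is approached as far as the arm can. A call with a gripper value outside its range is refused whole. "gripper" is the closure, from -1 (fully open) to 1 (shut), so that 0 is half open, set as the call begins (left out, the last holds). The fingers move at their own pace and stop on an object; "force" is the grip in N (left out, the last holds). Time passes only in rows, so rows that repeat a pose let the fingers close. It gives the time, the measured TCP pose, the force, the opening and the grip force at its end, in the units of the state.
- status.state(): the state, without advancing time (a new reading comes with each control period).
- grab_frame(name): name is "scene" or "top"; returns a dict with "color" (480x640x3 uint8, blue, green, red), "camera_matrix" (3x3 intrinsics, pixels), "R" (3x3) and "t" (3): a world point X has camera coordinates R X + t. Camera axes: x right, y down, z forward; pixel columns grow to the right and rows downward; lengths in m; the calibration is good to about 2 mm. A picture is of the moment at which its call begins. There is no depth.
- arm.job_done(): hands the job in; it is judged then, once.
The state is a dict: "clock": time; "joint_positions": joint angles; "dq": joint speeds; "tau": joint torques, N m; "ee_pos": TCP position; "orientation": TCP orientation; "force": force on the tool from outside, world axes, zero at the start; "wrist_torque": the same for the moment, N m; "grip_width": finger opening in m; "grip_force": force on a finger pad.
Only numpy, scipy, OpenCV 4.12 (cv2) and the standard library are available. Lean on these libraries where they do the work, as an engineer would, in place of code of your own. Each camera call takes 0.05 s, during which the arm holds its last target. There are 200 camera calls.

TASK

The circuit board is to be programmed: tip the dust cover of the programming jig up by its tab until it stands clearly slanted on its far rim, lift it off and lay it right way up in the middle of the grey mat. Then fit the board, heatsink up, over the jig's two steel dowels and press it down against the spring pins until it sits fully home on its supports, and finish while still holding it pressed down there with the gripper. Leave the other things on the bench where they are.

Things in the scene. Friction and masses are not known exactly. Their poses are not given: they have to be found in the camera images.
- jig: programming jig, fixed: dark grey plastic body 150 (x) x 124 (y) x 38 mm with an aluminium pin plate 118 x 94 mm on top (plate top 44 mm above the bench). From the plate rise four black supports, two steel dowels and six brass spring pins, all under the dust cover at the start. Origin: centre of the underside, z up; yaw up to 0.5 rad
- jig_seat (a point): centre of the jig at the height of the support tops, 49 mm above the bench: the board's origin comes here when fully home. Around it the spring pins (two rows of three, 36 x 24 mm), tips 4 mm above it, so a board laid on loosely floats 4 mm high. Pushing it home takes about 8 N beyond its own weight; pressing with 10 to 20 N is right
- dowel_a (a point): point on the axis of the first dowel at the height of the support tops (49 mm), at (-42, -32) mm in the jig's x, y. Dowel 6 mm thick, straight to 8 mm above this point, then a cone to 14 mm above it (2 mm thick at the tip)
- dowel_b (a point): the same for the second dowel, at (42, 24) mm in the jig's x, y
- jig_far_ledge (a point): point on the jig's ledge (38 mm above the bench) under the middle of the cover's far rim, at (63.5, 0) mm in the jig's x, y
- cover: dust cover of the jig, loose, about 90 g: light grey plastic hood 127 (x) x 103 (y) x 30 mm, walls 2.5 mm, open below, its rim resting on the jig's ledge around the pin plate (6 mm overlap, 2 mm play). Lifted by its tab. Origin: centre of the open underside (rim plane), z up; x and y along the jig's to within 0.01 rad
- cover_tab (a point): middle of the top edge of the cover's tab, an upright ridge 9 mm thick (x), 40 mm long (y) and 24 mm tall (from 30 to 54 mm above the rim plane), across the cover at x = -50 mm, at the edge away from the far rim. Pinch it from above across its thickness
- cover_far_rim (a point): middle of the lower edge of the cover's far wall, (63.5, 0, 0) mm in the cover's frame: the cover tips about this edge when the tab is raised
- board: green circuit board, loose, about 130 g, 100 (x) x 80 (y) x 3 mm, flat on the bench, heatsink up, yaw up to 0.8 rad. Grey terminal block (11 mm high) at x = +38 mm, two black capacitors (13 mm high) at x = -37 mm. Two 8 mm locating holes in diagonal corners: fits the dowels one way only, its x and y along the jig's. Origin: centre of the underside, z up
- board_hole_a (a point): centre of the hole for dowel_a on the underside, (-42, -32, 0) mm in the board's frame (capacitor end)
- board_hole_b (a point): centre of the hole for dowel_b on the underside, (42, 24, 0) mm in the board's frame (terminal end)
- heatsink_top (a point): centre of the top of the finned aluminium heatsink in the board's middle, 44 (x) x 34 (y) mm, 28 mm tall (3 to 31 mm above the board's underside). Grip it across its 34 mm; 23 mm of board on either side along y are free but for chips 1.5 mm high
- mat: grey silicone mat, fixed, 190 (x) x 160 (y) x 3 mm, between jig and board, empty: the place for the cover. Origin: centre of the underside
- solder_reel: solder reel, grey spool 54 mm across and 45 mm tall, standing; a bystander
- flux_bottle: small white bottle with a black cap, 32 mm across and 75 mm tall; a bystander
- parts_dish: round glass dish, 76 mm across and 28 mm tall; a bystander
- screwdriver: screwdriver, 170 mm long, lying on the bench; a bystander
- multimeter: black hand multimeter with a round dial, 150 x 74 x 36 mm, lying flat; a bystander
- tip_cleaner: dark round pot of brass wool, 68 mm across and 52 mm tall; a bystander
- tape_roll: roll of tan tape lying flat, 72 mm across and 18 mm tall; a bystander
There are look-alikes about, which are no part of the job. What is shaped like the mat but pink is not meant. What is shaped like the board but pink is not meant.

How it is judged:
On the way, in this order (a step that is already met when the one before it is completed fails the run):
1. the cover is tipped up by at least 0.15 rad (about 9 degrees) while its far rim is still at the jig's ledge (within 20 mm) (angle between cover's own z axis and vertical above 0.15 rad and distance between cover_far_rim and jig_far_ledge below 0.02 m), for 0.1 s.
2. the cover lies right way up on the mat, let go (horizontal distance between cover and mat below 0.05 m and height (world z) of cover below 0.01 m and angle between cover's own z axis and vertical below 0.08 rad and contact force between the fingers and cover below 0.1 N and height (world z) of cover_tab above 0.045 m), for 0.2 s.
3. the board is on both dowels (horizontal distance between board_hole_a and dowel_a below 0.003 m and horizontal distance between board_hole_b and dowel_b below 0.003 m and angle between board's own z axis and vertical below 0.04 rad and z of board in the frame of jig below 0.056 m), for 0.1 s.
At the end, for the whole second after the job is handed in: Board held by the fingers (over 3 N) and pressed on the jig (over 6 N), still, underside at most 1.5 mm above the supports, each hole within 3 mm of its dowel, tilt under 0.04 rad; cover level, right way up, untouched, within 50 mm of the mat's centre. The program finishes while pressing (all of step 2 and horizontal distance between board_hole_a and dowel_a below 0.003 m and horizontal distance between board_hole_b and dowel_b below 0.003 m and angle between board's own z axis and vertical below 0.04 rad and z of board in the frame of jig below 0.0505 m and contact force between the fingers and board above 3 N and contact force between board and jig above 6 N and linear speed of each of board, cover below 0.01 m/s); the arm keeps its last pose, push and grip.
It fails at once if a bystander is shifted by more than 30 mm (distance of any of solder_reel, flux_bottle, parts_dish, screwdriver, multimeter, tip_cleaner, tape_roll from where it was at the start of the episode above 0.03 m).
It also fails if it takes over 61 s, if anything falls off the work surface, if the arm or the gripper's body presses on something with over 40 N, if the wrist force passes 120 N, or if a joint passes its speed limit or range.

## Working session

There is one attempt and no reset: what is moved stays moved. The work goes in short steps, Python scripts to look and compute and a tool call to move; the robot and the scene stay as the last step left them, time stands still between calls to the robot, and variables do not carry over. Pictures are saved under pics/ and viewed, at most 10 in all, crops included, and the job is handed in when it is done.

Besides the shell and the picture viewer there is one more tool, called as name([rows], argument=value, ...), one row to a line, values as JSON. jog_arm: Moves the arm, as the interface text tells. Its arguments: {"type":"object","properties":{"deltas":{"type":"array","items":{"type":"object","properties":{"x":{"type":"number"},"y":{"type":"number"},"z":{"type":"number"},"roll":{"type":"number"}}}},"gripper":{"type":"number"},"force":{"type":"number"}},"required":["deltas"]}

```bash
mkdir -p pics; cat > h.py <<'E'
import numpy as np, cv2, pickle
from workcell import status, grab_frame
from scipy.spatial.transform import Rotation as Rn
def P(f,X):
    X=np.atleast_2d(X).astype(float); c=X@np.array(f['R']).T+np.array(f['t']); u=c@np.array(f['camera_matrix']).T
    return u[:,:2]/u[:,2:]
def back(f,uv,z):
    K,R,t=[np.array(f[k]) for k in('camera_matrix','R','t')]
    d=R.T@np.linalg.solve(K,[uv[0],uv[1],1]); o=-R.T@t
    return o+d*(z-o[2])/d[2]
E
python3 - <<'E'
from h import *
s=status.state();print(s)
for n in('scene','top'):
    f=grab_frame(n);pickle.dump(f,open(n+'.pkl','wb'));cv2.imwrite(f'pics/{n}0.png',f['color']);print(n,-np.array(f['R']).T@f['t'],f['R'])
E
```

```text
{'clock': 0.0, 'joint_positions': array([-1.37818953,  0.5371591 , -0.00444585,  1.53887384,  0.00261913,
        1.0673114 , -0.07118446]), 'dq': array([ 0.00020963, -0.00047326,  0.00051202,  0.00107586,  0.00073529,
        0.00081909, -0.00176908]), 'tau': array([ 4.94721862e-04, -5.83404171e+01,  1.04859095e+00, -2.59107256e+01,
        1.21962742e-02,  9.60716628e-03, -1.81589758e-05]), 'ee_pos': array([0.16621247, 0.6277508 , 0.24141732]), 'orientation': array([ 1.28991460e-01,  9.91645320e-01, -8.71972488e-04, -4.22732925e-05]), 'force': array([0.6255701 , 0.12343681, 0.12258356]), 'wrist_torque': array([-0.00907121,  0.00791471, -0.02036376]), 'grip_force': 0.0, 'grip_width': 0.08566193967283084}
scene [ 1.01818561 -0.81801863  0.90267807] [[ 0.84032539  0.54184071  0.01618295]
 [ 0.36242758 -0.53937771 -0.76007759]
 [-0.40311226  0.64457764 -0.6496308 ]]
top [ 0.38542896 -0.04548276  1.2675124 ] [[ 0.02020048 -0.99946657 -0.0256614 ]
 [-0.99159691 -0.01674789 -0.12827731]
 [ 0.12777911  0.02803703 -0.99140629]]
```

View pics/scene0.png

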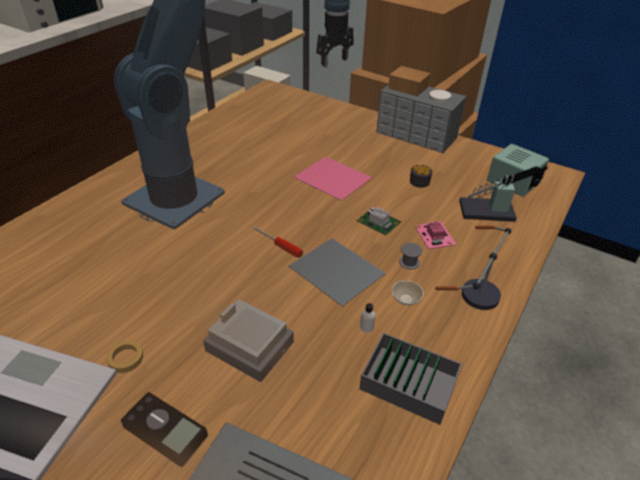

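View pics/top0.png

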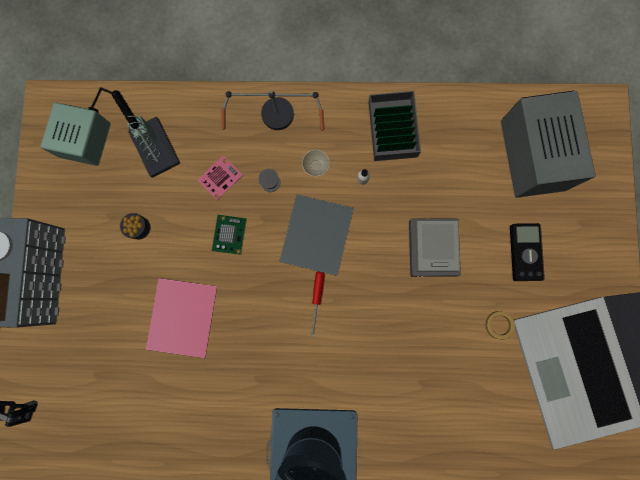

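Both pictures show the same layout. The pixels below are from the top view.
- **Board:** the green one at (230,234) is meant; the pink one at (220,177) is the look-alike.
- **Mat:** the grey one at (317,235), between jig and board, is meant; the pink one at (182,318) is the look-alike.
- **Jig and cover:** at (435,247), with the tab on the robot's side at (440,264).

I'll confirm these in one enlarged crop.

```bash
python3 - <<'E'
from h import *
f=pickle.load(open('top.pkl','rb'));c=f['color']
g=pickle.load(open('scene.pkl','rb'))['color']
R=lambda im,w,h:cv2.resize(im,(w,h),interpolation=cv2.INTER_CUBIC)
a=R(c[205:265,200:260],400,400);b=R(c[207:287,400:470],350,400)
d=R(g[190:245,345:415],254,200); e=R(g[285:385,195:305],220,200); m=R(c[185:285,270:365],190,200)
bot=np.hstack([d,e,m]);bot=np.pad(bot,((0,0),(0,750-bot.shape[1]),(0,0)))
cv2.imwrite('pics/crop.png',np.vstack([np.hstack([a,b]),bot]))
E
```

```text
(no output)
```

View pics/crop.png

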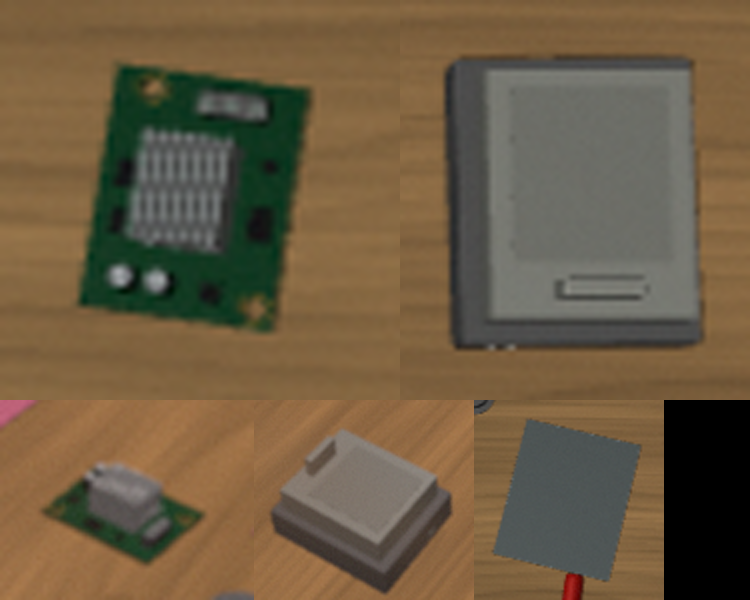

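```bash
cat >> h.py <<'E'
from scipy.optimize import minimize
def box(cx,cy,sx,sy,z0,z1): return np.array([[cx+a*sx/2,cy+b*sy/2,z] for a in(-1,1) for b in(-1,1) for z in(z0,z1)])
JIG=[box(0,0,.150,.124,0,.038),box(0,0,.127,.103,.038,.068),box(-.05,0,.009,.04,.068,.092)]
BOARD=[box(0,0,.1,.08,0,.003),box(0,0,.044,.034,.003,.031)]
MAT=[box(0,0,.19,.16,0,.003)]
U=6
def render(f,parts,p,roi):
    x0,y0,x1,y1=roi; m=np.zeros(((y1-y0)*U,(x1-x0)*U),np.uint8); c,s=np.cos(p[2]),np.sin(p[2])
    for b in parts:
        X=b.copy(); X[:,:2]=b[:,:2]@np.array([[c,s],[-s,c]])+p[:2]
        h=cv2.convexHull(((P(f,X)-[x0-.5,y0-.5])*U*16-8).round().astype(np.int32)); cv2.fillConvexPoly(m,h,1,shift=4)
    return m
def fit(views,parts,p0,maskfn):
    M=[]
    for f,_ in views:
        h=np.vstack([P(f,np.r_[p0[0]+dx,p0[1]+dy,z]) for dx in(-.11,.11) for dy in(-.11,.11) for z in(0,.08)])
        r=np.r_[np.floor(h.min(0)),np.ceil(h.max(0))].astype(int); im=f['color'][r[1]:r[3],r[0]:r[2]]
        big=cv2.resize(im,None,fx=U,fy=U,interpolation=cv2.INTER_LINEAR); m=maskfn(big).astype(np.uint8)
        m=cv2.morphologyEx(m,cv2.MORPH_OPEN,np.ones((9,9)))
        n,l,st,ce=cv2.connectedComponentsWithStats(m); q=(P(f,np.r_[p0[:2],.02])[0]-r[:2])*U
        k=1+max(range(n-1),key=lambda i:st[i+1,4]-20*np.linalg.norm(ce[i+1]-q)); m=(l==k).astype(np.uint8)
        cs,_2=cv2.findContours(m,cv2.RETR_EXTERNAL,cv2.CHAIN_APPROX_NONE); m[:]=0; cv2.drawContours(m,cs,-1,1,-1); M.append((f,r,m))
    def cost(p): return sum(np.mean(render(f,parts,p,r)!=m)/np.mean(m) for f,r,m in M)
    b=None
    for y in np.r_[-.3:.31:.15]:
        q=np.r_[p0[:2],p0[2]+y]; o=minimize(cost,q,method='Nelder-Mead',options=dict(initial_simplex=q+np.vstack([np.zeros(3),np.diag([.01,.01,.06])]),xatol=1e-5,fatol=1e-6,maxiter=200))
        if b is None or o.fun<b.fun:b=o
    return b.x,b.fun
hsv=lambda im:cv2.cvtColor(im,cv2.COLOR_BGR2HSV).astype(int)
def grey(im): return hsv(im)[...,1]<75
def green(im): h=hsv(im); return ((h[...,0]>35)&(h[...,0]<100)&(h[...,1]>60))|(h[...,1]<60)
E
python3 - <<'E'
from h import *
T=pickle.load(open('top.pkl','rb'));S=pickle.load(open('scene.pkl','rb'))
for n,parts,uv,mf,z,yaw in(('jig',JIG,(435,247),grey,.03,0),('board',BOARD,(230,234),green,.0,-.1),('mat',MAT,(317,235),grey,0,-.2)):
    p0=np.r_[back(T,uv,z)[:2],yaw]
    for v in([T],[S],[T,S]): x,e=fit([(f,0) for f in v],parts,p0,mf);print(n,x.round(4),round(e,4))
E
```

```text
jig [ 0.5307 -0.3064  0.0178] 0.0444
jig [ 0.5245 -0.3004  0.022 ] 0.1258
jig [ 0.5294 -0.3048  0.0209] 0.1826
board [ 0.5593  0.2422 -0.124 ] 0.0695
board [ 0.5573  0.2466 -0.1896] 0.2046
board [ 0.559   0.2427 -0.1214] 0.3054
mat [ 0.5628  0.0043 -0.2189] 0.0112
mat [ 0.5616  0.0083 -0.2263] 0.0253
mat [ 0.5623  0.0053 -0.2161] 0.0603
```

```bash
python3 - <<'E'
from h import *
T=pickle.load(open('top.pkl','rb'));S=pickle.load(open('scene.pkl','rb'))
def ov(f,parts,p,roi,mf):
    x0,y0,x1,y1=roi; b=cv2.resize(f['color'][y0:y1,x0:x1],None,fx=U,fy=U,interpolation=cv2.INTER_LINEAR)
    cs,_=cv2.findContours(mf(b).astype(np.uint8),0,1); cv2.drawContours(b,cs,-1,(255,0,0),1)
    for q in parts:
        cs,_=cv2.findContours(render(f,[q],p,roi),0,1); cv2.drawContours(b,cs,-1,(0,0,255),1)
    return cv2.resize(b,(400,300))
j=[.5307,-.3064,.0178];bd=[.5593,.2422,-.124]
cv2.imwrite('pics/ov.png',np.vstack([np.hstack([ov(T,JIG,j,(400,207,480,287),grey),ov(S,JIG,j,(190,285,310,385),grey)]),np.hstack([ov(T,BOARD,bd,(200,205,260,265),green),ov(S,BOARD,bd,(345,190,415,245),green)])]))
E
```

```text
(no output)
```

View pics/ov.png

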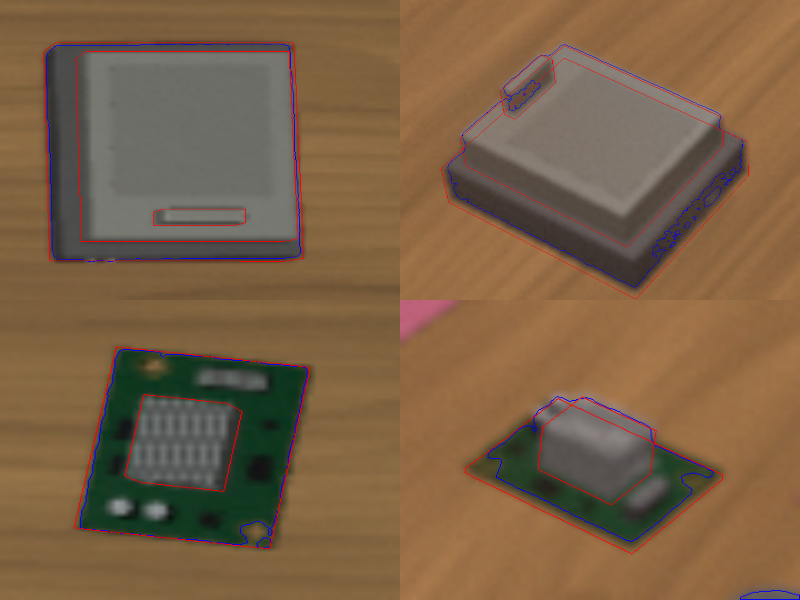

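```bash
cat >> h.py <<'E'
def go(*targets):
    """world targets (x,y,z,yaw of tool y deg or None) -> jog deltas from now"""
    s=status.state(); R=Rn.from_quat(s['orientation']).as_matrix(); y=np.degrees(np.arctan2(R[1,1],R[0,1]))
    print('t',round(s['clock'],2),'pos',s['ee_pos'].round(4),'yaw',y.round(2),'tilt',np.degrees(np.arccos(-R[2,2])).round(2),'F',s['force'].round(1),'w',round(s['grip_width']*1000,1),round(s['grip_force'],1))
    for t in targets:
        d=R.T@(np.array(t[:3])-s['ee_pos'])*1000; r=0 if t[3] is None else (y-t[3]+180)%360-180
        print(dict(x=d[0].round(1),y=d[1].round(1),z=d[2].round(1),roll=round(r,1)))
E
python3 -c "
from h import *
go((.45,.32,.25,40),(.56,0,.25,20),(.480,-.307,.18,1.1))"
```

```text
t 0.1 pos [0.1662 0.6278 0.2415] yaw 75.18 tilt 0.09 F [ 0.1 -0.2  0.1] w 85.6 0.0
{'x': np.float64(-353.1), 'y': np.float64(-225.0), 'z': np.float64(-8.1), 'roll': np.float64(35.2)}
{'x': np.float64(-541.3), 'y': np.float64(-506.2), 'z': np.float64(-7.6), 'roll': np.float64(55.2)}
{'x': np.float64(-542.5), 'y': np.float64(-823.3), 'z': np.float64(62.8), 'roll': np.float64(74.1)}
```

jog_arm([
  {"x":-45,"y":-29,"z":-2,"roll":5},
  {"x":-88,"y":-56,"z":-4,"roll":9},
  {"x":-130,"y":-84,"z":-6,"roll":13},
  {"x":-173,"y":-112,"z":-8,"roll":18},
  {"x":-220,"y":-142,"z":-8,"roll":22},
  {"x":-265,"y":-170,"z":-8,"roll":27},
  {"x":-310,"y":-198,"z":-8,"roll":31},
  {"x":-353,"y":-225,"z":-8,"roll":35},
  {"x":-541,"y":-506,"z":-8,"roll":55},
  {"x":-541,"y":-506,"z":-8,"roll":55},
  {"x":-541,"y":-506,"z":-8,"roll":55},
  {"x":-541,"y":-506,"z":-8,"roll":55},
  {"x":-541,"y":-506,"z":-8,"roll":55},
  {"x":-541,"y":-506,"z":-8,"roll":55},
  {"x":-541,"y":-506,"z":-8,"roll":55},
  {"x":-542.5,"y":-823,"z":0,"roll":74},
  {"x":-542.5,"y":-823,"z":0,"roll":74},
  {"x":-542.5,"y":-823,"z":0,"roll":74},
  {"x":-542.5,"y":-823,"z":0,"roll":74},
  {"x":-542.5,"y":-823,"z":0,"roll":74},
], gripper=0.3, force=20)

```text
clock: 2.1
ee_pos: [0.4966, -0.2383, 0.2439]
orientation: [0.7, 0.714, 0.0, -0.0]
force: [0.2, -0.1, 0.8]
grip_width: 0.0298
grip_force: 0.0
```

```bash
python3 -c "
from h import *
go((.480,-.307,.20,1.1),(.480,-.307,.12,1.1))"
```

```text
t 2.1 pos [ 0.4966 -0.2383  0.2439] yaw 1.2 tilt 0.02 F [ 0.2 -0.1  0.8] w 29.8 0.0
{'x': np.float64(-68.4), 'y': np.float64(-18.0), 'z': np.float64(43.9), 'roll': np.float64(0.1)}
{'x': np.float64(-68.4), 'y': np.float64(-18.0), 'z': np.float64(123.9), 'roll': np.float64(0.1)}
```

jog_arm([
  {"x":-40,"y":-10,"z":0},
  {"x":-68,"y":-18,"z":44},
  {"x":-68,"y":-18,"z":90},
  {"x":-68,"y":-18,"z":115},
  {"x":-68,"y":-18,"z":124},
  {"x":-68,"y":-18,"z":124},
  {"x":-68,"y":-18,"z":124},
])

```text
schema error: expected keys x, y, z, roll
```

```bash
python3 - <<'E'
from h import *
go((.480,-.307,.091,1.1))
T=grab_frame('top');S=grab_frame('scene');pickle.dump((T,S),open('g1.pkl','wb'))
s=status.state();R=Rn.from_quat(s['orientation']).as_matrix()
tip=s['ee_pos']+np.array([0,0,-.005]);print(P(T,tip),P(S,tip))
a=cv2.resize(T['color'][207:287,400:480],(400,400),interpolation=2);b=cv2.resize(S['color'][265:345,185:265],(400,400),interpolation=2)
for im,f,o in((a,T,(400,207)),(b,S,(185,265))):
    u=(P(f,tip)[0]-o+.5)*5; cv2.drawMarker(im,tuple(int(v) for v in u),(0,0,255),0,14)
cv2.imwrite('pics/g1.png',np.hstack([a,b]))
E
```

```text
t 2.1 pos [ 0.4966 -0.2383  0.2439] yaw 1.2 tilt 0.02 F [ 0.2 -0.1  0.8] w 29.8 0.0
{'x': np.float64(-68.4), 'y': np.float64(-18.0), 'z': np.float64(152.9), 'roll': np.float64(0.1)}
[[426.55260591 252.31331257]] [[245.86860051 242.63118301]]
```

View pics/g1.png

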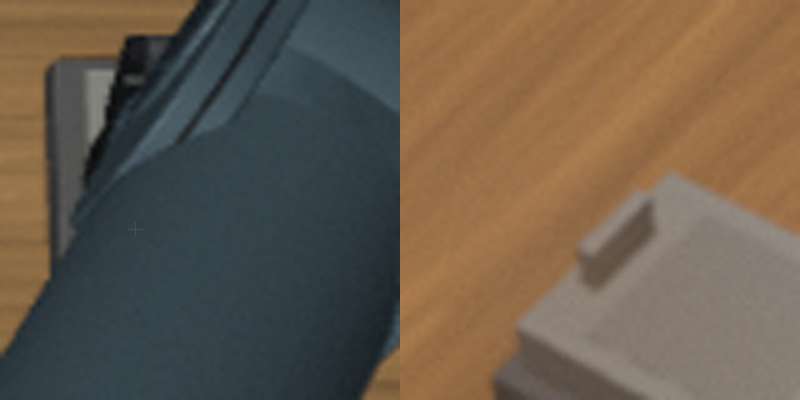

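The move was refused because every row needs all four keys, so this picture only shows the arm hiding the jig in the top view and the tab clear in the scene view. I'll repeat the move.

jog_arm([
  {"x":-40,"y":-10,"z":0,"roll":0},
  {"x":-68,"y":-18,"z":44,"roll":0},
  {"x":-68,"y":-18,"z":90,"roll":0},
  {"x":-68,"y":-18,"z":115,"roll":0},
  {"x":-68,"y":-18,"z":124,"roll":0},
  {"x":-68,"y":-18,"z":124,"roll":0},
  {"x":-68,"y":-18,"z":124,"roll":0},
])

```text
clock: 2.9
ee_pos: [0.4819, -0.3054, 0.1214]
orientation: [0.7, 0.714, 0.0, 0.001]
force: [-0.7, 0.0, 0.1]
grip_width: 0.03
grip_force: 0.0
```

```bash
python3 - <<'E'
from h import *
go((.480,-.307,.091,1.1))
S=grab_frame('scene');pickle.dump(S,open('g1.pkl','wb'))
tip=status.state()['ee_pos'];im=cv2.resize(S['color'][255:335,190:290],(800,640),interpolation=2)[:600]
for p in(tip,tip+[0,0,-.011]):
    u=(P(S,p)[0]-(190,255)+.5)*8; cv2.drawMarker(im,tuple(int(v) for v in u),(0,0,255),0,14)
cv2.imwrite('pics/g2.png',im)
E
```

```text
t 2.9 pos [ 0.4819 -0.3054  0.1214] yaw 1.2 tilt 0.12 F [-0.7  0.   0.1] w 30.0 0.0
{'x': np.float64(-1.5), 'y': np.float64(-2.0), 'z': np.float64(30.4), 'roll': np.float64(0.1)}
```

View pics/g2.png

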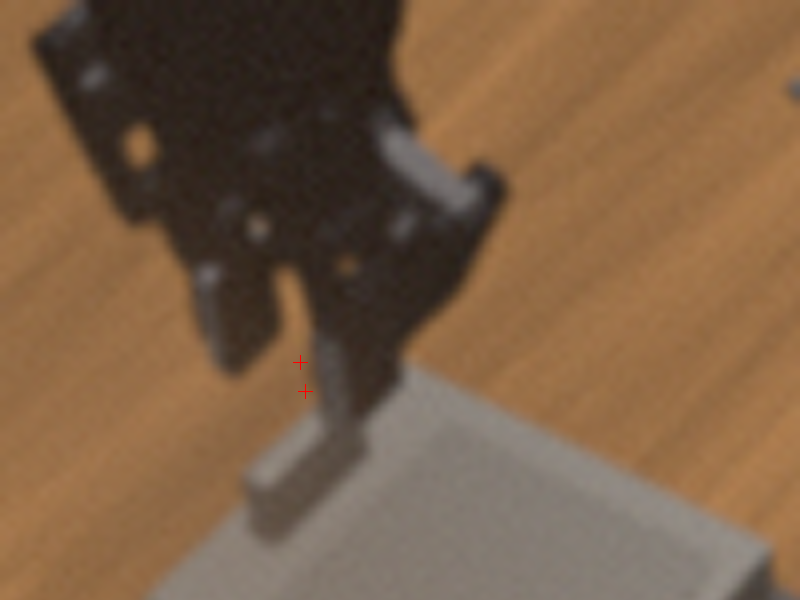

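jog_arm([
  {"x":-1,"y":-1,"z":15,"roll":0},
  {"x":-1,"y":-1,"z":23,"roll":0},
  {"x":-1,"y":-1,"z":23,"roll":0},
])

```text
clock: 3.25
ee_pos: [0.4791, -0.3055, 0.0958]
orientation: [0.7, 0.714, -0.0, -0.001]
force: [0.6, 0.5, -0.2]
grip_width: 0.03
grip_force: 0.0
```

jog_arm([
  {"x":0,"y":0,"z":0,"roll":0},
  {"x":0,"y":0,"z":0,"roll":0},
  {"x":0,"y":0,"z":0,"roll":0},
  {"x":0,"y":0,"z":0,"roll":0},
  {"x":0,"y":0,"z":0,"roll":0},
], gripper=0.86, force=20)

```text
clock: 3.75
ee_pos: [0.48, -0.3062, 0.0972]
orientation: [0.7, 0.714, 0.0, 0.0]
force: [0.7, -0.1, -0.5]
grip_width: 0.0083
grip_force: 22.9
```

jog_arm([
  {"x":0,"y":2.8,"z":-5.6,"roll":0},
  {"x":0,"y":6,"z":-11.1,"roll":0},
  {"x":0,"y":9.3,"z":-16.4,"roll":0},
  {"x":0,"y":13,"z":-21.5,"roll":0},
  {"x":0,"y":16.9,"z":-26.4,"roll":0},
  {"x":0,"y":16.9,"z":-26.4,"roll":0},
  {"x":0,"y":16.9,"z":-26.4,"roll":0},
])

```text
clock: 4.45
ee_pos: [0.4969, -0.3057, 0.1235]
orientation: [0.7, 0.714, 0.0, 0.0]
force: [-0.9, -0.9, -0.7]
grip_width: 0.0083
grip_force: 22.9
```

```bash
python3 - <<'E'
from h import *
go()
S=grab_frame('scene');pickle.dump(S,open('g3.pkl','wb'))
cv2.imwrite('pics/g3.png',cv2.resize(S['color'][275:385,195:315],(600,550),interpolation=2))
E
```

```text
t 4.45 pos [ 0.4969 -0.3057  0.1235] yaw 1.19 tilt 0.01 F [-0.9 -0.9 -0.7] w 8.3 22.9
```

View pics/g3.png

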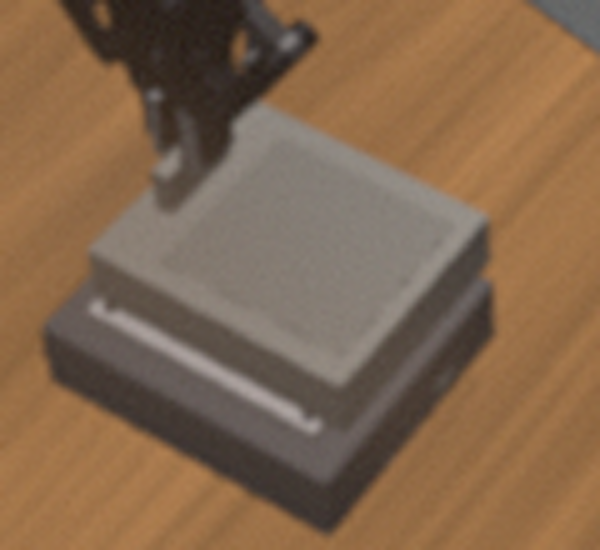

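```bash
python3 - <<'E'
from h import *
from scipy.optimize import least_squares
S=pickle.load(open('g3.pkl','rb'))
def run(uv,name):
    L=np.array([[-.0635,-.0515,.03],[.0635,-.0515,.03],[.0635,.0515,.03],[-.0635,.0515,.03]])
    def r(p): return (P(S,Rn.from_euler('zyx',[p[4],p[3],p[5]]).apply(L)+p[:3])-uv).ravel()
    o=least_squares(r,[.53,-.306,.04,0,.02,0]);print(name,o.x.round(4),np.abs(o.fun).max().round(2))
run(np.array([[90,250],[340,382],[490,218],[258,105]])/5+[194.5,274.5],'now')
# initial, from crop ov (120x100 -> 400x300, origin 190,285)
run(np.array([[463,133],[625,215],[722,117],[563,45]])*[.3,1/3]-[120,0]+[189.5,284.5],'before')
E
```

```text
now [ 0.5474 -0.3039  0.0624 -0.0558 -0.0107 -0.0376] 0.62
before [ 0.5221 -0.2983  0.0265  0.0214  0.0274 -0.034 ] 0.27
```

The picture shows the cover lifted almost level rather than tipped, because the pinch holds the moment. I'll lower it and ease the grip so that the far rim sinks onto the ledge.

jog_arm([
  {"x":0,"y":-3,"z":4,"roll":0},
  {"x":0,"y":-6,"z":8,"roll":0},
  {"x":0,"y":-6,"z":8,"roll":0},
])

```text
clock: 4.8
ee_pos: [0.4894, -0.3057, 0.1145]
orientation: [0.7, 0.714, -0.0, -0.001]
force: [0.2, 0.3, -1.6]
grip_width: 0.0079
grip_force: 22.9
```

jog_arm([
  {"x":0,"y":0,"z":0,"roll":0},
  {"x":0,"y":0,"z":0,"roll":0},
], gripper=0.81)

```text
clock: 5.0
ee_pos: [0.4909, -0.3059, 0.1155]
orientation: [0.7, 0.714, 0.0, 0.0]
force: [0.6, 0.2, -0.9]
grip_width: 0.0082
grip_force: 19.7
```

jog_arm([
  {"x":0,"y":0,"z":0,"roll":0},
  {"x":0,"y":0,"z":0,"roll":0},
], gripper=0.8)

```text
clock: 5.2
ee_pos: [0.4909, -0.3059, 0.1156]
orientation: [0.7, 0.714, 0.0, 0.0]
force: [-0.7, -0.2, -1.2]
grip_width: 0.0087
grip_force: 10.2
```

jog_arm([
  {"x":0,"y":0,"z":0,"roll":0},
  {"x":0,"y":0,"z":0,"roll":0},
], gripper=0.79)

```text
clock: 5.4
ee_pos: [0.4909, -0.3059, 0.1155]
orientation: [0.7, 0.714, 0.0, 0.0]
force: [-1.4, -1.0, -1.3]
grip_width: 0.0088
grip_force: 4.6
```

jog_arm([
  {"x":0,"y":0,"z":0,"roll":0},
  {"x":0,"y":0,"z":0,"roll":0},
], gripper=0.785)

```text
clock: 5.6
ee_pos: [0.4908, -0.3059, 0.1155]
orientation: [0.7, 0.714, 0.0, 0.0]
force: [-0.7, -0.5, -0.2]
grip_width: 0.0093
grip_force: 3.8
```

```bash
cat >> h.py <<'E'
from scipy.optimize import least_squares
LC=np.array([[-.0635,-.0515,.03],[.0635,-.0515,.03],[.0635,.0515,.03],[-.0635,.0515,.03]])
def track():
    A=pickle.load(open('g3.pkl','rb'));S=grab_frame('scene'); g=lambda f:cv2.cvtColor(f['color'],6)
    uv=np.float32(np.array([[90,250],[340,382],[490,218],[258,105]])/5+[194.5,274.5])
    u2,st,_=cv2.calcOpticalFlowPyrLK(g(A),g(S),uv.reshape(-1,1,2),None,winSize=(13,13)); u2=u2[:,0]
    def sol(u):
        r=lambda p:(P(S,Rn.from_euler('zy',[.02,p[3]]).apply(LC)+p[:3])-u).ravel()
        o=least_squares(r,[.53,-.306,.04,0]);return o.x,np.abs(o.fun).max()
    a,ea=sol(uv);b,eb=sol(u2);print('flow',(u2-uv).round(1).tolist(),'d xyz pitch',(b-a).round(4),'abs',b.round(4),round(eb,2));return S
E
python3 -c "
from h import *
track()"
```

```text
flow [[-3.200000047683716, 1.0], [-3.0, 4.5], [-3.200000047683716, 4.800000190734863], [-1.899999976158142, 1.2999999523162842]] d xyz pitch [-0.0101 -0.0014 -0.0126  0.0961] abs [ 0.527  -0.2943  0.0341  0.0772] 2.5
```

jog_arm([
  {"x":0,"y":0,"z":0,"roll":0},
  {"x":0,"y":0,"z":0,"roll":0},
], gripper=0.78)

```text
clock: 5.85
ee_pos: [0.4908, -0.3059, 0.1155]
orientation: [0.7, 0.714, 0.0, -0.0]
force: [0.9, -0.9, -1.4]
grip_width: 0.0091
grip_force: 3.6
```

```bash
python3 -c "
from h import *
track();go()"
```

```text
flow [[-4.0, 0.699999988079071], [-3.5, 6.0], [-3.5999999046325684, 6.199999809265137], [-1.899999976158142, 1.2000000476837158]] d xyz pitch [-0.0103 -0.004  -0.0112  0.1388] abs [ 0.5268 -0.2968  0.0354  0.12  ] 2.88
t 5.9 pos [ 0.4908 -0.3059  0.1155] yaw 1.18 tilt 0.0 F [ 1.  -0.8 -1.5] w 9.4 3.5
```

jog_arm([
  {"x":0,"y":0,"z":0,"roll":0},
  {"x":0,"y":0,"z":0,"roll":0},
  {"x":0,"y":0,"z":0,"roll":0},
], gripper=0.775)

```text
clock: 6.2
ee_pos: [0.4908, -0.3059, 0.1155]
orientation: [0.7, 0.714, 0.0, 0.0]
force: [-0.7, -0.1, -0.4]
grip_width: 0.0097
grip_force: 1.6
```

```bash
python3 -c "
from h import *
track();go()"
```

```text
flow [[-4.0, 0.699999988079071], [-3.5, 6.0], [-3.700000047683716, 6.199999809265137], [-1.899999976158142, 1.2000000476837158]] d xyz pitch [-0.0107 -0.0036 -0.0118  0.1408] abs [ 0.5264 -0.2965  0.0349  0.122 ] 2.94
t 6.25 pos [ 0.4908 -0.3059  0.1155] yaw 1.17 tilt 0.0 F [-0.1  0.6  0. ] w 9.5 1.6
```

jog_arm([
  {"x":0,"y":1.5,"z":-2,"roll":0},
  {"x":0,"y":3,"z":-4,"roll":0},
  {"x":0,"y":4.5,"z":-6,"roll":0},
  {"x":0,"y":6,"z":-8,"roll":0},
  {"x":0,"y":7.5,"z":-10,"roll":0},
  {"x":0,"y":8.5,"z":-11,"roll":0},
  {"x":0,"y":8.5,"z":-11,"roll":0},
  {"x":0,"y":8.5,"z":-11,"roll":0},
], gripper=0.78)

```text
clock: 7.05
ee_pos: [0.4993, -0.3057, 0.1264]
orientation: [0.7, 0.714, -0.0, -0.0]
force: [-0.2, 0.7, -0.2]
grip_width: 0.0097
grip_force: 3.4
```

```bash
python3 - <<'E'
from h import *
S=track();go()
A=pickle.load(open('g3.pkl','rb'))
cv2.imwrite('pics/g4.png',np.hstack([cv2.resize(i['color'][275:385,195:315],(400,367),interpolation=2) for i in(A,S)]))
E
```

```text
flow [[-1.399999976158142, -1.100000023841858], [-0.30000001192092896, 4.599999904632568], [-1.100000023841858, 5.300000190734863], [0.8999999761581421, -0.800000011920929]] d xyz pitch [-0.0072  0.0009 -0.0086  0.1623] abs [ 0.5299 -0.292   0.038   0.1435] 3.01
t 7.1 pos [ 0.4992 -0.3057  0.1264] yaw 1.17 tilt 0.01 F [ 0.4  0.6 -0.7] w 9.3 3.3
```

View pics/g4.png

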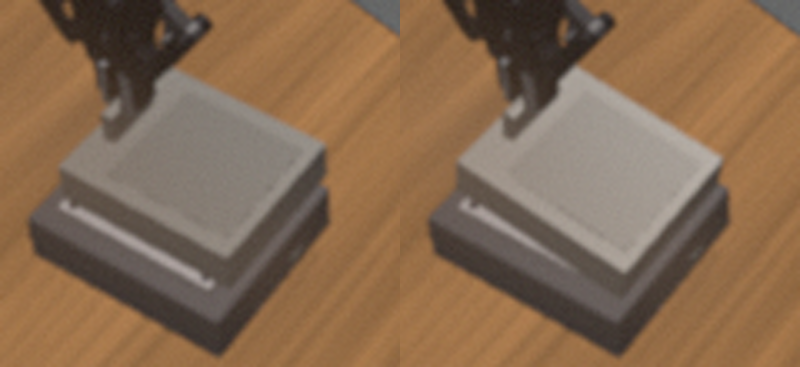

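The right half shows the cover clearly slanted, with its near edge up and its far rim at the ledge. I'll ease the grip once more so it settles fully.

jog_arm([
  {"x":0,"y":0,"z":0,"roll":0},
  {"x":0,"y":0,"z":0,"roll":0},
  {"x":0,"y":0,"z":0,"roll":0},
], gripper=0.77)

```text
clock: 7.4
ee_pos: [0.4992, -0.3057, 0.1265]
orientation: [0.7, 0.714, -0.0, -0.0]
force: [0.3, 0.9, -0.2]
grip_width: 0.0103
grip_force: 3.0
```

```bash
python3 -c "
from h import *
track();go()"
```

```text
flow [[-2.5999999046325684, -1.600000023841858], [-1.7000000476837158, 6.900000095367432], [-2.299999952316284, 7.400000095367432], [0.699999988079071, -0.699999988079071]] d xyz pitch [-0.0112 -0.0003 -0.0115  0.2376] abs [ 0.5259 -0.2931  0.0352  0.2187] 3.53
t 7.45 pos [ 0.4992 -0.3057  0.1265] yaw 1.17 tilt 0.0 F [-0.8  0.6 -0.4] w 10.0 3.0
```

jog_arm([
  {"x":0,"y":-5,"z":6,"roll":0},
  {"x":0,"y":-9,"z":12,"roll":0},
  {"x":0,"y":-13,"z":18,"roll":0},
  {"x":0,"y":-16,"z":24,"roll":0},
  {"x":0,"y":-19,"z":29,"roll":0},
  {"x":0,"y":-19,"z":29,"roll":0},
  {"x":0,"y":-19,"z":29,"roll":0},
])

```text
clock: 8.15
ee_pos: [0.48, -0.3061, 0.0973]
orientation: [0.7, 0.714, -0.0, -0.0]
force: [-0.0, 0.1, -0.2]
grip_width: 0.0097
grip_force: 0.1
```

jog_arm([
  {"x":0,"y":0,"z":0,"roll":0},
  {"x":0,"y":0,"z":0,"roll":0},
  {"x":0,"y":0,"z":7,"roll":0},
  {"x":0,"y":0,"z":13,"roll":0},
  {"x":0,"y":0,"z":13,"roll":0},
  {"x":0,"y":0,"z":13,"roll":0},
], gripper=0.5)

```text
clock: 8.75
ee_pos: [0.48, -0.306, 0.0841]
orientation: [0.7, 0.714, -0.0, -0.0]
force: [0.5, -0.1, -0.7]
grip_width: 0.0211
grip_force: 0.0
```

jog_arm([
  {"x":0,"y":0,"z":0,"roll":0},
  {"x":0,"y":0,"z":0,"roll":0},
  {"x":0,"y":0,"z":0,"roll":0},
  {"x":0,"y":0,"z":0,"roll":0},
], gripper=1, force=35)

```text
clock: 9.15
ee_pos: [0.4804, -0.3061, 0.0846]
orientation: [0.7, 0.714, 0.0, 0.0]
force: [-0.4, 0.1, 0.9]
grip_width: 0.008
grip_force: 35.7
```

```bash
python3 -c "
from h import *
track();go((.480,-.307,.25,1.1))"
```

```text
flow [[-4.699999809265137, 5.0], [-6.0, 4.400000095367432], [-6.199999809265137, 4.900000095367432], [-4.5, 9.399999618530273]] d xyz pitch [-0.0194  0.004  -0.037  -0.05  ] abs [ 0.5177 -0.2888  0.0097 -0.0688] 2.71
t 9.2 pos [ 0.4804 -0.3061  0.0846] yaw 1.18 tilt 0.01 F [0.  0.2 0.1] w 8.0 35.8
{'x': np.float64(-0.9), 'y': np.float64(-0.4), 'z': np.float64(-165.4), 'roll': np.float64(0.1)}
```

jog_arm([
  {"x":0,"y":0,"z":-20,"roll":0},
  {"x":0,"y":0,"z":-50,"roll":0},
  {"x":0,"y":0,"z":-80,"roll":0},
  {"x":15,"y":2,"z":-100,"roll":0},
  {"x":45,"y":5,"z":-105,"roll":0},
  {"x":85,"y":9,"z":-105,"roll":0},
  {"x":125,"y":13,"z":-105,"roll":0},
  {"x":165,"y":17,"z":-105,"roll":0},
  {"x":205,"y":21,"z":-105,"roll":0},
  {"x":245,"y":25,"z":-105,"roll":0},
  {"x":275,"y":28,"z":-100,"roll":0},
  {"x":295,"y":30,"z":-85,"roll":0},
  {"x":307,"y":31,"z":-60,"roll":0},
  {"x":310,"y":32,"z":-35,"roll":0},
  {"x":310,"y":32,"z":-5,"roll":0},
  {"x":310,"y":32,"z":15,"roll":0},
  {"x":310,"y":32,"z":22,"roll":0},
  {"x":310,"y":32,"z":22,"roll":0},
])

```text
clock: 11.0
ee_pos: [0.5054, 0.0043, 0.0619]
orientation: [0.7, 0.714, -0.001, -0.001]
force: [1.1, -0.1, -1.0]
grip_width: 0.0084
grip_force: 36.3
```

```bash
python3 - <<'E'
from h import *
go((.512,.004,.0500,1.1))
S=grab_frame('scene');cv2.imwrite('pics/g5.png',np.hstack([cv2.resize(S['color'][200:320,260:400],(420,360),interpolation=2),cv2.resize(S['color'][285:385,195:305],(380,360),interpolation=2)]))
E
```

```text
t 11.0 pos [0.5054 0.0043 0.0619] yaw 1.16 tilt 0.1 F [ 1.1 -0.1 -1. ] w 8.4 36.3
{'x': np.float64(-0.4), 'y': np.float64(6.7), 'z': np.float64(11.9), 'roll': np.float64(0.1)}
```

View pics/g5.png

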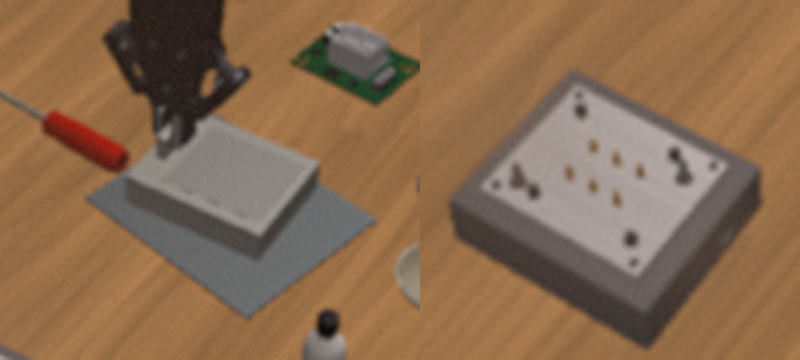

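The cover hangs level just above the grey mat, and the open jig shows the dowels, at crop (518,180) and (680,165).

jog_arm([
  {"x":0,"y":0,"z":5,"roll":0},
  {"x":0,"y":0,"z":9,"roll":0},
  {"x":0,"y":0,"z":12,"roll":0},
  {"x":0,"y":0,"z":13,"roll":0},
  {"x":0,"y":0,"z":13,"roll":0},
])

```text
clock: 11.55
ee_pos: [0.5061, 0.0046, 0.05]
orientation: [0.7, 0.714, 0.0, -0.0]
force: [-1.8, 0.3, 5.4]
grip_width: 0.0081
grip_force: 37.1
```

jog_arm([
  {"x":0,"y":0,"z":0,"roll":0},
  {"x":0,"y":0,"z":0,"roll":0},
  {"x":0,"y":0,"z":0,"roll":0},
  {"x":0,"y":0,"z":-15,"roll":0},
  {"x":0,"y":0,"z":-40,"roll":0},
  {"x":0,"y":0,"z":-80,"roll":0},
  {"x":0,"y":0,"z":-110,"roll":0},
], gripper=0.4)

```text
clock: 12.25
ee_pos: [0.5063, 0.0042, 0.1622]
orientation: [0.7, 0.714, 0.0, 0.0]
force: [-0.2, 0.2, 0.0]
grip_width: 0.0258
grip_force: 0.0
```

```bash
python3 -c "
from h import *
go((.51,.004,.25,1.1),(.559,.243,.2,82.9),(.559,.243,.2,-97.1));print(status.state()['joint_positions'].round(2))"
```

```text
t 12.25 pos [0.5063 0.0042 0.1622] yaw 1.14 tilt 0.08 F [-0.2  0.2  0. ] w 25.8 0.0
{'x': np.float64(-0.2), 'y': np.float64(3.8), 'z': np.float64(-87.8), 'roll': np.float64(0.0)}
{'x': np.float64(237.8), 'y': np.float64(57.5), 'z': np.float64(-37.8), 'roll': np.float64(-81.8)}
{'x': np.float64(237.8), 'y': np.float64(57.5), 'z': np.float64(-37.8), 'roll': np.float64(98.2)}
[-0.5   0.44  0.51  2.01 -0.31  0.76  0.21]
```

jog_arm([
  {"x":20,"y":5,"z":-20,"roll":-8},
  {"x":50,"y":12,"z":-35,"roll":-16},
  {"x":85,"y":20,"z":-38,"roll":-24},
  {"x":120,"y":30,"z":-38,"roll":-32},
  {"x":155,"y":38,"z":-38,"roll":-40},
  {"x":190,"y":46,"z":-38,"roll":-48},
  {"x":220,"y":52,"z":-38,"roll":-56},
  {"x":238,"y":55,"z":-38,"roll":-64},
  {"x":238,"y":55,"z":-38,"roll":-72},
  {"x":238,"y":55,"z":-38,"roll":-80},
  {"x":238,"y":55,"z":-38,"roll":-82},
  {"x":238,"y":55,"z":-38,"roll":-82},
], gripper=-0.6)

```text
clock: 13.45
ee_pos: [0.5562, 0.2431, 0.1984]
orientation: [0.06, 0.998, -0.0, 0.0]
force: [0.2, -0.1, -0.3]
grip_width: 0.0682
grip_force: 0.0
```

```bash
python3 - <<'E'
from h import *
go((.559,.243,.2,82.9));print(status.state()['joint_positions'].round(2))
T=grab_frame('top');S=grab_frame('scene');pickle.dump((T,S),open('g6.pkl','wb'))
PL=[box(0,0,.118,.094,.044,.044)]
def bright(im): h=hsv(im); return (h[...,1]<75)&(h[...,2]>125)
def pr(im): h=hsv(im);return h[::60,::60,2]
B=[box(0,0,.15,.124,0,.038),box(0,0,.118,.094,.038,.044)]
p0=[.5307,-.3064,.018]
for v in([T],[S]):
  print('plate',fit([(f,0) for f in v],PL,p0,bright),'body',fit([(f,0) for f in v],B,p0,grey))
E
```

```text
t 13.45 pos [0.5562 0.2431 0.1984] yaw 83.15 tilt 0.05 F [ 0.2 -0.1 -0.3] w 68.2 0.0
{'x': np.float64(-2.8), 'y': np.float64(0.2), 'z': np.float64(-1.6), 'roll': np.float64(0.2)}
[-0.59  0.51  0.14  1.7  -0.08  0.93  1.03]
plate (array([ 0.53107498, -0.30591419,  0.02616447]), np.float64(0.028353011127155357)) body (array([ 0.53026873, -0.30486229,  0.01757341]), np.float64(0.04525443926844401))
plate (array([ 0.5292219 , -0.30434655,  0.02268146]), np.float64(0.028528569855774524)) body (array([ 0.52481574, -0.30028463,  0.02229365]), np.float64(0.11162412329881495))
```

jog_arm([
  {"x":-2.8,"y":0.2,"z":45,"roll":0.2},
  {"x":-2.8,"y":0.2,"z":90,"roll":0.2},
  {"x":-2.8,"y":0.2,"z":130,"roll":0.2},
  {"x":-2.8,"y":0.2,"z":155,"roll":0.2},
  {"x":-2.8,"y":0.2,"z":170,"roll":0.2},
  {"x":-2.8,"y":0.2,"z":178,"roll":0.2},
  {"x":-2.8,"y":0.2,"z":181,"roll":0.2},
  {"x":-2.8,"y":0.2,"z":181,"roll":0.2},
  {"x":-2.8,"y":0.2,"z":181,"roll":0.2},
], gripper=-0.3)

```text
clock: 14.45
ee_pos: [0.5598, 0.2438, 0.0178]
orientation: [0.061, 0.998, 0.001, 0.001]
force: [0.7, -0.2, 0.4]
grip_width: 0.0557
grip_force: 0.0
```

jog_arm([
  {"x":0,"y":0,"z":0,"roll":0},
  {"x":0,"y":0,"z":0,"roll":0},
  {"x":0,"y":0,"z":0,"roll":0},
  {"x":0,"y":0,"z":0,"roll":0},
  {"x":0,"y":0,"z":0,"roll":0},
], gripper=0.4, force=40)

```text
clock: 14.95
ee_pos: [0.5596, 0.2436, 0.0175]
orientation: [0.061, 0.998, 0.0, 0.001]
force: [-1.2, -0.2, 6.8]
grip_width: 0.0331
grip_force: 41.9
```

```bash
python3 - <<'E'
from h import *
go()
T=grab_frame('top');S=grab_frame('scene');pickle.dump((T,S),open('g7.pkl','wb'))
S0=pickle.load(open('scene.pkl','rb'))
a=cv2.cvtColor(S0['color'],6);b=cv2.cvtColor(S['color'],6)
bb=np.array([[.05,-.04,.003],[-.05,-.04,.003],[.05,.04,.003]]);c,s=np.cos(-.124),np.sin(-.124);bb[:,:2]=bb[:,:2]@np.array([[c,s],[-s,c]])+[.5593,.2422]
uv=np.float32(P(S0,bb)).reshape(-1,1,2);u2,st,e=cv2.calcOpticalFlowPyrLK(a,b,uv,None,winSize=(9,9));print(np.hstack([uv[:,0],(u2-uv)[:,0]]).round(1).tolist())
for q,w in zip(uv[:,0],u2[:,0]): print((back(S,w,.003)-back(S,q,.003)).round(4)[:2])
E
```

```text
t 14.95 pos [0.5596 0.2436 0.0175] yaw 82.96 tilt 0.09 F [-1.2 -0.2  6.8] w 33.1 41.9
[[385.20001220703125, 235.1999969482422, 0.20000000298023224, -0.30000001192092896], [355.8999938964844, 220.39999389648438, 11.100000381469727, -40.20000076293945], [401.0, 221.60000610351562, 0.20000000298023224, -0.10000000149011612]]
[-0.      0.0014]
[-0.0719  0.1978]
[0.0001 0.0008]
```

```bash
python3 -c "
from h import *
go((.5596,.2436,.16,None),(.58,-.05,.17,87),(.5308,-.3057,.16,91.23),(.5308,-.3057,.09,91.23))"
```

```text
t 15.05 pos [0.5596 0.2436 0.0175] yaw 82.97 tilt 0.08 F [-2.1  0.3  6.2] w 33.4 41.9
{'x': np.float64(-0.2), 'y': np.float64(0.1), 'z': np.float64(-142.5), 'roll': 0}
{'x': np.float64(-56.4), 'y': np.float64(-288.8), 'z': np.float64(-152.6), 'roll': np.float64(-4.0)}
{'x': np.float64(-38.8), 'y': np.float64(-548.6), 'z': np.float64(-142.8), 'roll': np.float64(-8.3)}
{'x': np.float64(-38.7), 'y': np.float64(-548.6), 'z': np.float64(-72.8), 'roll': np.float64(-8.3)}
```

jog_arm([
  {"x":0,"y":0,"z":-15,"roll":0},
  {"x":0,"y":0,"z":-45,"roll":0},
  {"x":0,"y":0,"z":-85,"roll":0},
  {"x":0,"y":0,"z":-120,"roll":0},
  {"x":-2,"y":-10,"z":-143,"roll":0},
  {"x":-8,"y":-40,"z":-150,"roll":-1},
  {"x":-16,"y":-80,"z":-150,"roll":-2},
  {"x":-24,"y":-120,"z":-150,"roll":-3},
  {"x":-32,"y":-160,"z":-150,"roll":-3},
  {"x":-40,"y":-200,"z":-150,"roll":-4},
  {"x":-48,"y":-240,"z":-150,"roll":-4},
  {"x":-55,"y":-285,"z":-150,"roll":-5},
  {"x":-55,"y":-325,"z":-150,"roll":-5},
  {"x":-53,"y":-365,"z":-150,"roll":-6},
  {"x":-50,"y":-405,"z":-150,"roll":-6},
  {"x":-47,"y":-445,"z":-150,"roll":-7},
  {"x":-44,"y":-480,"z":-150,"roll":-7},
  {"x":-41,"y":-515,"z":-150,"roll":-8},
  {"x":-39,"y":-540,"z":-148,"roll":-8},
  {"x":-39,"y":-549,"z":-143,"roll":-8.3},
])

```text
clock: 17.05
ee_pos: [0.5291, -0.31, 0.1606]
orientation: [-0.009, 1.0, -0.001, 0.0]
force: [-0.4, -1.3, -1.3]
grip_width: 0.0335
grip_force: 40.9
```

```bash
python3 - <<'E'
from h import *
go((.5308,-.3057,.16,91.23),(.5308,-.3057,.085,91.23));print(status.state()['joint_positions'].round(2))
# refine plate from saved g6, both cameras, and check cover on the mat
T,S=pickle.load(open('g6.pkl','rb'))
PL=[box(0,0,.118,.094,.044,.044)]
def br(t): return lambda im:(hsv(im)[...,1]<75)&(hsv(im)[...,2]>t)
for t in(110,120,130,140):
  print(t,[np.round(fit([(f,0)],PL,[.5307,-.3055,.02],br(t))[0],4) for f in(T,S)])
E
```

```text
t 17.05 pos [ 0.5291 -0.31    0.1606] yaw 91.02 tilt 0.14 F [-0.4 -1.3 -1.3] w 33.5 40.9
{'x': np.float64(-1.8), 'y': np.float64(4.3), 'z': np.float64(0.6), 'roll': np.float64(-0.2)}
{'x': np.float64(-1.7), 'y': np.float64(4.5), 'z': np.float64(75.6), 'roll': np.float64(-0.2)}
[ 0.34  0.57  0.17  1.72 -0.12  0.86  2.14]
110 [array([ 0.531, -0.306,  0.016]), array([ 0.5302, -0.3055,  0.0186])]
120 [array([ 0.531 , -0.3058,  0.0233]), array([ 0.5295, -0.3043,  0.0163])]
130 [array([ 0.5312, -0.306 ,  0.018 ]), array([ 0.529 , -0.3041,  0.0178])]
140 [array([ 0.5317, -0.306 ,  0.0169]), array([ 0.5288, -0.3038,  0.0191])]
```

jog_arm([
  {"x":-2,"y":4,"z":20,"roll":0},
  {"x":-2,"y":4,"z":45,"roll":0},
  {"x":-2,"y":4,"z":65,"roll":0},
  {"x":-2,"y":4,"z":72,"roll":0},
  {"x":-2,"y":4,"z":72,"roll":0},
  {"x":-2,"y":4,"z":72,"roll":0},
])

```text
clock: 17.65
ee_pos: [0.5331, -0.302, 0.0884]
orientation: [-0.011, 1.0, -0.0, 0.001]
force: [0.7, -1.4, -1.9]
grip_width: 0.0332
grip_force: 40.8
```

```bash
python3 - <<'E'
from h import *
go((.5307,-.3056,.085,91.1))
S=grab_frame('scene');pickle.dump(S,open('g8.pkl','wb'))
b=cv2.resize(S['color'][275:385,190:310],(720,600),interpolation=2,dst=None)
p=(.5307,-.3056,.0195);s,c=np.sin(p[2]),np.cos(p[2])
def mk(q,z,col):
    X=[p[0]+c*q[0]-s*q[1],p[1]+s*q[0]+c*q[1],z];u=(P(S,X)[0]-(190,275)+.5)*[6,600/110];cv2.drawMarker(b,tuple(int(v) for v in u),col,0,12)
for q in((-.042,-.032),(.042,.024)): mk(q,.049,(0,0,255));mk(q,.063,(0,255,255))
for q in((-.05,-.04),(.05,-.04),(.05,.04)): mk(q,.0675,(255,255,0))
for q in((-.075,-.062),(.075,-.062),(.075,.062)): mk(q,.038,(255,0,255))
cv2.imwrite('pics/g8.png',b)
E
```

```text
t 17.65 pos [ 0.5331 -0.302   0.0884] yaw 91.31 tilt 0.07 F [ 0.7 -1.4 -1.9] w 33.2 40.8
{'x': np.float64(2.5), 'y': np.float64(-3.6), 'z': np.float64(3.4), 'roll': np.float64(0.2)}
```

View pics/g8.png

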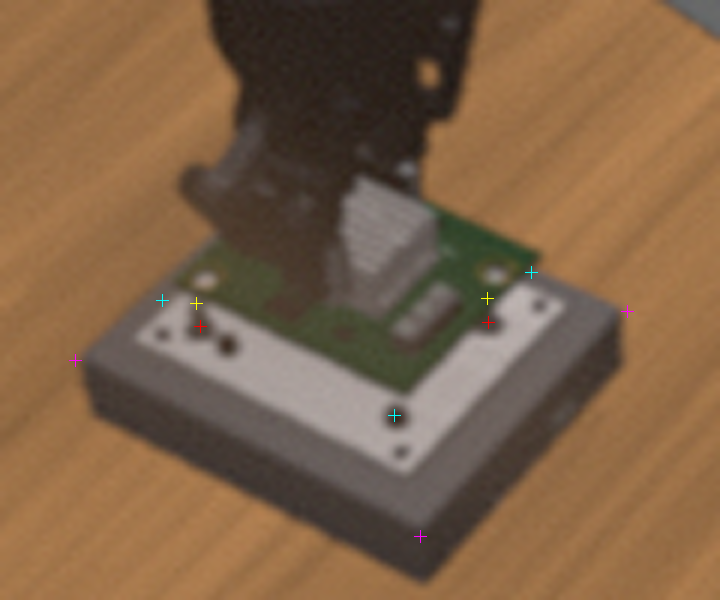

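The scene view shows the board held level over the jig. Its holes are at (205,280) and (495,274), and the visible dowels, at (200,327) and (488,323), coincide with my predictions. I'll check the hole offset numerically.

```bash
python3 - <<'E'
from h import *
S=pickle.load(open('g8.pkl','rb'));y=np.radians(1.31)
def pr(q,x,y0,z,yaw):
    c,s=np.cos(yaw),np.sin(yaw);return ((P(S,[x+c*q[0]-s*q[1],y0+s*q[0]+c*q[1],z])[0]-(190,275)+.5)*[6,600/110]).round(1)
for n,q in dict(ha=(-.042,-.032),hb=(.042,.024),cl=(-.05,-.04),cf=(.05,-.04),cr=(.05,.04)).items(): print(n,pr(q,.5331,-.302,.0884-.0175+.003,y))
go((.5307,-.3056,.085,91.1))
E
```

```text
ha [205.3 281.7]
hb [497.7 276.6]
cl [172.3 286.8]
cf [405.9 400.4]
cr [542.9 257.9]
t 17.7 pos [ 0.5333 -0.3023  0.0887] yaw 91.29 tilt 0.11 F [ 0.4 -0.1 -1. ] w 33.2 40.8
{'x': np.float64(2.6), 'y': np.float64(-3.3), 'z': np.float64(3.7), 'roll': np.float64(0.2)}
```

jog_arm([
  {"x":2.5,"y":-3.4,"z":2,"roll":0.2},
  {"x":2.5,"y":-3.4,"z":3,"roll":0.2},
  {"x":2.5,"y":-3.4,"z":3,"roll":0.2},
  {"x":2.5,"y":-3.4,"z":3,"roll":0.2},
])

```text
clock: 18.1
ee_pos: [0.53, -0.3057, 0.0846]
orientation: [-0.009, 1.0, -0.0, 0.0]
force: [0.1, 0.2, -1.0]
grip_width: 0.0334
grip_force: 40.8
```

```bash
python3 -c "
from h import *
go((.5307,-.3056,.0745,91.1))"
```

```text
t 18.1 pos [ 0.53   -0.3057  0.0846] yaw 91.07 tilt 0.01 F [ 0.1  0.2 -1. ] w 33.4 40.8
{'x': np.float64(-0.7), 'y': np.float64(0.1), 'z': np.float64(10.1), 'roll': np.float64(-0.0)}
```

jog_arm([
  {"x":-0.6,"y":0,"z":2,"roll":0},
  {"x":-0.6,"y":0,"z":4,"roll":0},
  {"x":-0.6,"y":0,"z":6,"roll":0},
  {"x":-0.6,"y":0,"z":8,"roll":0},
  {"x":-0.6,"y":0,"z":10,"roll":0},
  {"x":-0.6,"y":0,"z":10,"roll":0},
  {"x":-0.6,"y":0,"z":10,"roll":0},
])

```text
clock: 18.8
ee_pos: [0.5305, -0.3056, 0.0744]
orientation: [-0.009, 1.0, 0.0, -0.0]
force: [-0.3, -0.0, -0.1]
grip_width: 0.0334
grip_force: 40.8
```

```bash
python3 -c "
from h import *
go((.5307,-.3056,.0665,91.1))"
```

```text
t 18.8 pos [ 0.5305 -0.3056  0.0744] yaw 91.07 tilt 0.01 F [-0.3 -0.  -0.1] w 33.4 40.8
{'x': np.float64(-0.2), 'y': np.float64(0.0), 'z': np.float64(7.9), 'roll': np.float64(-0.0)}
```

jog_arm([
  {"x":0,"y":0,"z":2,"roll":0},
  {"x":0,"y":0,"z":4,"roll":0},
  {"x":0,"y":0,"z":5,"roll":0},
  {"x":0,"y":0,"z":6,"roll":0},
  {"x":0,"y":0,"z":7,"roll":0},
  {"x":0,"y":0,"z":7,"roll":0},
  {"x":0,"y":0,"z":7,"roll":0},
])

```text
clock: 19.5
ee_pos: [0.5306, -0.3057, 0.0678]
orientation: [-0.009, 1.0, -0.0, 0.0]
force: [-1.9, 1.1, 5.1]
grip_width: 0.0333
grip_force: 41.5
```

```bash
python3 -c "
from h import *
go((.5307,-.3056,.0665,91.1))"
```

```text
t 19.5 pos [ 0.5306 -0.3057  0.0678] yaw 91.07 tilt 0.02 F [-1.9  1.1  5.1] w 33.3 41.5
{'x': np.float64(-0.1), 'y': np.float64(0.1), 'z': np.float64(1.3), 'roll': np.float64(-0.0)}
```

Springs are engaged, with 5 N measured. I'll press further in small steps.

jog_arm([
  {"x":0,"y":0,"z":0.7,"roll":0},
  {"x":0,"y":0,"z":1.4,"roll":0},
  {"x":0,"y":0,"z":1.4,"roll":0},
  {"x":0,"y":0,"z":1.4,"roll":0},
])

```text
clock: 19.9
ee_pos: [0.5307, -0.3057, 0.0666]
orientation: [-0.009, 1.0, -0.0, 0.0]
force: [-2.2, 1.7, 7.2]
grip_width: 0.0335
grip_force: 42.1
```

jog_arm([
  {"x":0,"y":0,"z":0.5,"roll":0},
  {"x":0,"y":0,"z":0.5,"roll":0},
  {"x":0,"y":0,"z":0.5,"roll":0},
])

```text
clock: 20.2
ee_pos: [0.5306, -0.3057, 0.0665]
orientation: [-0.009, 1.0, 0.0, 0.0]
force: [-3.7, 1.8, 10.3]
grip_width: 0.033
grip_force: 42.6
```

jog_arm([
  {"x":0,"y":0,"z":0.8,"roll":0},
  {"x":0,"y":0,"z":0.8,"roll":0},
  {"x":0,"y":0,"z":0.8,"roll":0},
  {"x":0,"y":0,"z":0.8,"roll":0},
  {"x":0,"y":0,"z":0.8,"roll":0},
])

```text
clock: 20.7
ee_pos: [0.5306, -0.3057, 0.0664]
orientation: [-0.009, 1.0, 0.0, 0.0]
force: [-4.9, 3.9, 18.3]
grip_width: 0.0328
grip_force: 43.5
```

```bash
python3 - <<'E'
from h import *
go()
T=grab_frame('top');S=grab_frame('scene')
COV=[box(0,0,.127,.103,.003,.033),box(-.05,0,.009,.04,.033,.057)]
T0=pickle.load(open('top.pkl','rb'))
def lightgrey(im): h=hsv(im); return (h[...,1]<38)&(h[...,2]>95)
p=fit([(T,0)],COV,[.556,.005,.02],lightgrey);print('cover',p)
go()
E
```

```text
t 20.7 pos [ 0.5306 -0.3057  0.0664] yaw 91.07 tilt 0.02 F [-4.9  3.9 18.3] w 32.8 43.5
cover (array([0.55791596, 0.00339246, 0.02660148]), np.float64(0.04819310807786977))
t 20.8 pos [ 0.5307 -0.3057  0.0664] yaw 91.07 tilt 0.02 F [-5.8  3.6 18. ] w 33.3 43.5
```

```bash
python3 -c "
from workcell import arm
print(arm.job_done())"
```

```text
the job is handed in; nothing more can be done
None
```

I handed the job in with the board held pressed home on the jig at about 18 N and the cover lying on the grey mat about 5 mm from its centre; no verdict came back.

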